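# Turn the pastry stand to the order tray

## Robot

A 6-joint arm with a two-finger parallel gripper is mounted at the origin on the work surface. World frame = base frame: x ahead of the robot, y to its left, z up, the work surface at z = 0. Lengths are in m, angles in degrees, forces in N, time in s.
With the tool pointing down it reaches from about 0.25 to 0.725 m from the base axis. Payload 9.7 kg.
Tool frame: the origin (TCP) lies at the very end of the fingers, on their centre line; the grasp point (between the pads) lies 19 mm behind it; z points along the fingers, x is the direction in which the jaws open and shut, and the axes are right-handed (so a half turn about z gives the same grasp; the last joint's range is limited). The gripper opens to 85 mm and grips with 20 to 120 N. Pads are 22 mm wide; open, the fingers measure 114 mm over their backs; the gripper's body (76 mm by 85 mm) begins 54 mm behind the grasp point. The pads swing forward as they close: fully open they stand 13 mm farther back than shut.
Start: joints at [-69.557, 4.979, 10.078, 95.1, 0, 90], TCP at [0.192, -0.515, 0.231] pointing down, gripper open.
Joint ranges: [-179.16, 179.16], [-48.56, 103.87], [-65.8, 70.77], [-126.05, 130.52], [-82.76, 87.17], [-180, 180]. Speed limits (degrees/s): [127.2, 127.2, 147.25, 180, 180, 180].

## Interface

Orientations are given as [roll, pitch, yaw] about the fixed x, y, z axes, in that order (R = Rz(yaw) Ry(pitch) Rx(roll)).
In Python, from cell import sense, capture, camera_model, close_job gives the robot as it stands.
- The arm moves only by the tool arm_command, never from a script. Its argument "commands" is a list of rows, each an object with "dp": the shift along the tool's x, y, z in mm, a list of three; "dr": the turn, a rotation vector about the tool's x, y, z in degrees, a list of three. A call has 1 to 20 rows; each row shifts and turns the commanded pose from where the row before left it, along the tool's axes as they then stand; what a row does not reach is not made up. A row lasts 1/8 s, in which the tool goes at most 62.5 mm and 10.7 degrees, less where a joint would pass 70% of its speed; a pose out of reach is approached as far as the arm can. A call with a gripper value outside its range is refused whole. "claw" is the closure, from -1 (fully open) to 1 (shut), set as the call begins (left out, the last holds). The fingers move at their own pace and stop on an object; "newtons" is the grip in N (left out, the last holds). Time passes only in rows, so rows that do not move let the fingers close. It gives the time, the measured TCP pose, the force and the opening at its end, in the units of the state.
- sense(): the state, without advancing time (a new reading comes with each control period).
- capture(name): name is "scene" or "top" or "wrist"; returns the picture (480x640x3 uint8, red, green, blue); there is no depth.
- camera_model(name): a dict with "fx", "fy", "cx", "cy" (pixels), "cam_to_world" (4x4, takes a point from camera to world coordinates). Camera axes: x right, y up, looking along -z (the intrinsics and any distortion apply to the point x, -y, -z); pixel columns grow to the right and rows downward; lengths in m; the calibration is good to about 2 mm. A picture is of the moment at which its call begins: read the wrist's pose just before it. camera_model takes no time and is no camera call; for the wrist camera it gives the pose at the moment of the call.
- close_job(): hands the job in, once; it reports no verdict.
The state is a dict: "clock": time; "q": joint angles; "joint_velocities": joint speeds; "joint_efforts": joint torques, N m; "ee_pos": TCP position; "eef_rot": TCP orientation; "contact_force": force on the tool from outside, world axes, zero at the start; "moment": the same for the moment, N m; "gripper_width": opening from 0.0 (shut) to 1.0 (fully open).
Only numpy, scipy, OpenCV 4.12 (cv2) and the standard library are available. Lean on these libraries where they do the work, as an engineer would, in place of code of your own. Each camera call takes 0.05 s, during which the arm holds its last target. There are 200 camera calls.

## Task

Turn the rotating pastry stand, by pushing one of its brass turning bars sideways with a closed fingertip, until the croissant and its brass tab point straight at the middle of the blue order tray, then leave the stand at rest and move clear. Turn it gently rather than spinning it, do not pinch or force the bars, and do not touch the white disc or its pastries. Leave the jam jar, the cup, the sugar tin, the roll and the trays where they are.

Things in the scene. Friction and masses are not known exactly. Their poses are not given: they have to be found in the camera images.
- deck: Turning white disc, 290 mm across, top 44 mm above the counter; pastries on it reach 90 mm: one golden croissant, two dark buns (120 deg anticlockwise from it seen from above), one tan bagel (240 deg). Origin on the vertical turning axis at counter height; x points through the croissant and the brass rim tab (30 x 24 mm), z up. Turns with joint carousel; not to be touched.
- cross: Brass turning bars, one with the disc: hub 48 mm across (112 to 138 mm above the counter), three level round bars 12 mm thick, centre line 125 mm up, ending in red balls 22 mm across at 108 mm from the axis. Origin and axes as deck; bars at +60, 180 and -60 deg from x, between the pastries. Below the hub a column 40 mm across.
- carousel (a joint): Angle of the rotating stand in rad, anticlockwise positive seen from above; turns freely both ways for more than half a turn either way from any start, no detents. Light friction (about 0.12 N m, or 1.5 N at 80 mm from the axis) and a damped bearing (0.2 N m per rad/s): it stays where it is left.
- croissant (a point): A point within the croissant near its top, 100 mm from the turning axis along the disc's x axis, 67 mm above the counter.
- blue_tray: Empty square blue order tray, 150 x 150 mm, 18 mm high, fixed to the counter left or right of the stand. Origin at the centre of its underside.
- white_tray: White tray of the same size on the other side, fixed, with a bread roll in it: not the target. Origin at the centre of its underside.
- roll: Loose brown bread roll in the white tray, 66 mm across, 45 mm high; leave alone. Origin at the centre of its underside.
- jam_jar: Loose amber jam jar with red cap, 60 mm across, 85 mm high, beyond the stand; leave alone. Origin at the centre of its underside.
- cup: Loose white cup, 70 mm across at the rim, 75 mm high, beyond the stand; leave alone. Origin at the centre of its underside.
- sugar_tin: Loose steel sugar tin with a paper label, 56 mm across, 80 mm high, on the robot's side of the stand; leave alone. Origin at the centre of its underside.
There are look-alikes about, which are no part of the job. Of the things shaped like the blue_tray, the blue one is meant.

How it is judged (in metres and radians):
On the way, in this order (a step that is already met when the one before it is completed fails the run):
1. a finger pushes on the turning bars (contact force between the fingers and cross above 0.3 N).
2. the croissant points at the middle of the blue tray (y of blue_tray in the frame of deck between -0.035 and 0.035 m and x of blue_tray in the frame of deck above 0.1 m), for 0.2 s.
At the end, for the whole second after the job is handed in: The line from the turning axis through the croissant passes within 35 mm of the blue tray's centre, on the croissant's side (about 6 degrees); the stand is at rest (below 0.05 rad/s); roll, jar, cup and tin are within 15 mm of where they began (all of step 2 and velocity of joint carousel between -0.05 and 0.05 rad/s and distance of each of roll, jam_jar, cup, sugar_tin from where it was at the start of the episode below 0.015 m); the robot touches nothing.
It fails at once if the disc or a pastry is touched (contact force between any of the fingers, the arm and deck above 0.5 N).
It fails at once if the bars are pinched or forced (over 30 N) (contact force between the fingers and cross above 30 N).
It fails at once if the stand is spun faster than 3 rad/s (velocity of joint carousel above 3 rad/s or velocity of joint carousel below -3 rad/s).
It fails at once if a bystander is moved by more than 15 mm (distance of any of roll, jam_jar, cup, sugar_tin from where it was at the start of the episode above 0.015 m).
It fails at once if a tray is pushed with more than 3 N (contact force between any of the fingers, the arm and blue_tray above 3 N or contact force between any of the fingers, the arm and white_tray above 3 N).
It also fails if it takes over 45 s, if anything falls off the work surface, if the arm or the gripper's body presses on something with over 40 N, if the wrist force passes 120 N, or if a joint passes its speed limit or range.

## Working session

There is one attempt and no reset: what is moved stays moved. The work goes in short steps, Python scripts to look and compute and a tool call to move; the robot and the scene stay as the last step left them, time stands still between calls to the robot, and variables do not carry over. Pictures are saved under pics/ and viewed, about 8 in all and at most 12, crops included, and the job is handed in when it is done.

Besides the shell and the picture viewer there is one more tool, called as name([rows], argument=value, ...), one row to a line, values as JSON. arm_command: Moves the arm, as the interface text tells. Its arguments: {"type":"object","properties":{"commands":{"type":"array"},"claw":{"type":"number"},"newtons":{"type":"number"}},"required":["commands"]}

```bash
mkdir -p pics; ls; python3 - <<'E'
from cell import *
import cv2
for n in ("top","scene"):
    im=capture(n); cv2.imwrite(f"pics/{n}0.png",im[:,:,::-1]); m=camera_model(n); print(n,m)
print(sense())
E
```

```text
pics
top {'fx': 479.2682733212547, 'fy': 479.2682733212547, 'cx': 324.22186260032055, 'cy': 241.391130412309, 'cam_to_world': array([[-0.02297099,  0.9879761 , -0.15289071,  0.35769144],
       [-0.99940221, -0.01874086,  0.02905167,  0.06873807],
       [ 0.02583706,  0.15346666,  0.98781599,  1.1136202 ],
       [ 0.        ,  0.        ,  0.        ,  1.        ]])}
scene {'fx': 451.78942886301894, 'fy': 451.78942886301894, 'cx': 322.7934493984084, 'cy': 247.14634426776777, 'cam_to_world': array([[-0.53829383, -0.62248155,  0.5681166 ,  1.06162254],
       [ 0.84271552, -0.39087072,  0.37020349,  0.43797908],
       [-0.0083847 ,  0.67803894,  0.73497816,  0.83257182],
       [ 0.        ,  0.        ,  0.        ,  1.        ]])}
{'clock': 0.1, 'q': array([-6.95568619e+01,  5.00943471e+00,  1.00401276e+01,  9.50990058e+01,
       -2.54509358e-03,  9.00011005e+01]), 'joint_velocities': array([ 0.00638505, -0.05346497,  0.1010675 , -0.03177549,  0.01402676,
        0.06553889]), 'joint_efforts': array([ 1.59136284e-04, -5.21561623e+01,  4.65653551e+01,  1.60102261e-02,
       -1.50454736e-05, -5.87449577e-06]), 'ee_pos': array([ 0.19202346, -0.51518429,  0.23064985]), 'eef_rot': array([ 1.79997454e+02,  6.83129093e-02, -6.95579624e+01]), 'contact_force': array([-0.07692071,  0.77799933, -0.41980712]), 'moment': array([ 0.04093865,  0.06172785, -0.01708849]), 'gripper_width': 0.9999644630956236}
```

View pics/top0.png

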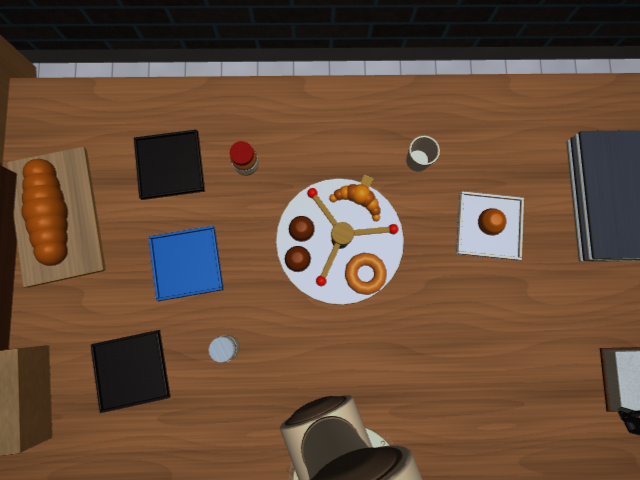

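View pics/scene0.png

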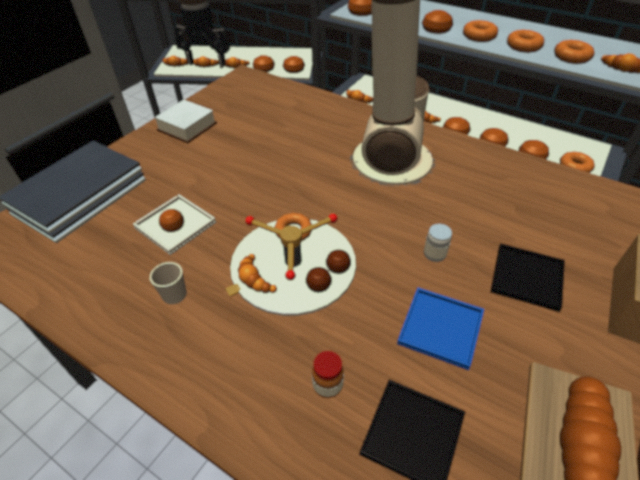

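The top view shows the stand at about (340,240), with the croissant and tab pointing up at (367,182). Red balls are at (312,193), (393,229) and (321,281). The blue tray is on the left at (186,263), the tin at (223,349), the jar at (243,157) and the cup at (423,152). The scene view agrees.

```bash
cat >h.py <<'E'
import numpy as np,cv2
from cell import *
def ray(n,px,z):
    m=camera_model(n);T=m["cam_to_world"]
    d=T[:3,:3]@[(px[0]-m["cx"])/m["fx"],-(px[1]-m["cy"])/m["fy"],-1]
    o=T[:3,3]; return (o+d*(z-o[2])/d[2])[:2]
def blobs(mask,amin=15):
    n,l,s,c=cv2.connectedComponentsWithStats(mask.astype(np.uint8))
    return [(c[i],s[i]) for i in range(1,n) if s[i][4]>=amin]
def masks(im):
    h,s,v=[a.astype(int) for a in cv2.split(cv2.cvtColor(im,cv2.COLOR_RGB2HSV))]
    return (((h<4)|(h>175))&(s>215)&(v>120)), ((h>100)&(h<120)&(s>150)&(v>80))
E
python3 - <<'E'
from h import *
im={}
C={}
for n in ("top","scene"):
    im=capture(n); r,b=masks(im)
    print(n)
    P=[]
    for c,s in blobs(r): print(" red",c.round(1),s[2:],ray(n,c,.125).round(4))
    for c,s in blobs(b,200):
        print(" blue",c.round(1),s[2:],ray(n,c,.009).round(4))
        cnt=max(cv2.findContours(b.astype(np.uint8),0,2)[0],key=cv2.contourArea)
        bx=cv2.approxPolyDP(cv2.convexHull(cnt),8,True)[:,0]; print([ray(n,p,.018).round(3).tolist() for p in bx])
    if n=="top":
        h,s,v=cv2.split(cv2.cvtColor(im,cv2.COLOR_RGB2HSV)); w=(s<60)&(v>150)
        for c,s_ in blobs(w,1500): print(" white",c.round(1),s_,ray(n,c,.044).round(4))
        print("tab",ray(n,(367,182),.04),"tin",ray(n,(222,348),.08),"jar",ray(n,(242,153),.085),"cup",ray(n,(424,150),.075))
E
```

```text
top
 red [240.7 151.9] [ 23  21 372] [0.7079 0.2139]
 red [311.4 192.2] [ 8  9 50] [0.6168 0.0643]
 red [392.9 228.5] [ 7  8 50] [ 0.5355 -0.1056]
 red [320.5 280.2] [ 8  9 56] [0.4298 0.0491]
 blue [185.  263.1] [  74   75 4237] [0.4842 0.3575]
[[0.568, 0.295], [0.425, 0.271], [0.401, 0.416], [0.545, 0.439]]
 white [338.  241.1] [ 276  179  128  125 7842] [0.5234 0.0061]
 white [489.9 226.6] [ 458  192   66   68 3102] [ 0.5503 -0.3431]
tab [ 0.66125215 -0.06520491] tin [0.29534393 0.25814308] jar [0.71948272 0.2170071 ] cup [ 0.724362   -0.19352801]
scene
 red [333.9 217.6] [ 4  6 16] [0.4246 0.0538]
 red [248.9 219.7] [ 6  6 19] [ 0.5324 -0.1055]
 red [290.  274.8] [ 6  7 22] [0.6139 0.0665]
 blue [441.6 327.7] [  84   79 4294] [0.4869 0.3623]
[[0.426, 0.279], [0.402, 0.419], [0.55, 0.442], [0.574, 0.304]]
```

arm_command([
  {"dp":[-27.7,-29.2,0],"dr":[0,0,0]},
  {"dp":[-27.7,-29.2,0],"dr":[0,0,0]},
  {"dp":[-27.7,-29.2,0],"dr":[0,0,0]},
  {"dp":[-27.7,-29.2,0],"dr":[0,0,0]},
  {"dp":[-27.7,-29.2,0],"dr":[0,0,0]},
  {"dp":[-27.7,-29.2,0],"dr":[0,0,0]},
  {"dp":[-27.7,-29.2,0],"dr":[0,0,0]},
  {"dp":[-27.7,-29.2,0],"dr":[0,0,0]},
  {"dp":[-27.7,-29.2,0],"dr":[0,0,0]},
  {"dp":[-27.7,-29.2,0],"dr":[0,0,0]},
  {"dp":[-27.7,-29.2,0],"dr":[0,0,0]},
  {"dp":[-27.7,-29.2,0],"dr":[0,0,0]},
  {"dp":[-27.7,-29.2,0],"dr":[0,0,0]},
  {"dp":[-27.7,-29.2,0],"dr":[0,0,0]},
  {"dp":[-27.7,-29.2,0],"dr":[0,0,0]},
  {"dp":[-27.7,-29.2,0],"dr":[0,0,0]},
  {"dp":[0,0,0],"dr":[0,0,-9.8]},
  {"dp":[0,0,0],"dr":[0,0,-9.8]},
  {"dp":[0,0,0],"dr":[0,0,0]},
  {"dp":[0,0,0],"dr":[0,0,0]},
], claw=1, newtons=20)

```text
clock: 2.7
ee_pos: [0.475, 0.063, 0.2313]
eef_rot: [180.0, 0.0, -50.2]
contact_force: [-0.9, -0.0, -0.3]
gripper_width: 0.001
```

arm_command([
  {"dp":[0,0,24],"dr":[0,0,0]},
  {"dp":[0,0,24],"dr":[0,0,0]},
  {"dp":[0,0,24],"dr":[0,0,0]},
  {"dp":[0,0,0],"dr":[0,0,0]},
])

```text
clock: 3.2
ee_pos: [0.4741, 0.0628, 0.1579]
eef_rot: [179.9, 0.1, -50.1]
contact_force: [0.1, 0.4, 0.5]
gripper_width: 0.004
```

```bash
python3 - <<'E'
from h import *
im=capture("scene"); cv2.imwrite("pics/s1.png",cv2.resize(im[130:350,180:480,::-1],None,fx=2.5,fy=2.5))
print(sense()["ee_pos"],sense()["q"])
E
```

```text
[0.47469623 0.06294    0.15925869] [ 7.55259930e+00 -5.55681940e+00 -8.38778014e+00  8.72250519e+01
  3.32419405e-04  1.47623016e+02]
```

View pics/s1.png

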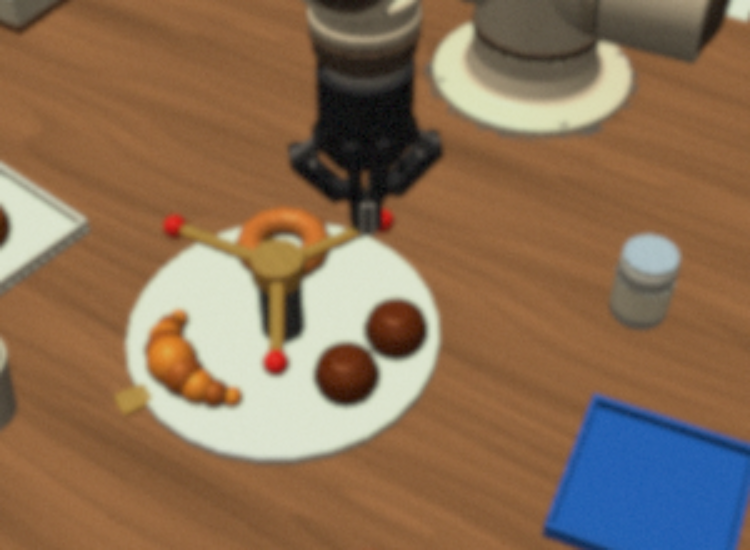

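The closed fingers stand on the camera side (clockwise side) of the near-left bar, clear of the pastries. I'll go down to about z = 0.109.

arm_command([
  {"dp":[0,0,10],"dr":[0,0,0]},
  {"dp":[0,0,10],"dr":[0,0,0]},
  {"dp":[0,0,10],"dr":[0,0,0]},
  {"dp":[0,0,10],"dr":[0,0,0]},
  {"dp":[0,0,10],"dr":[0,0,0]},
  {"dp":[0,0,0],"dr":[0,0,0]},
  {"dp":[0,0,0],"dr":[0,0,0]},
])

```text
clock: 4.12
ee_pos: [0.4752, 0.0631, 0.1095]
eef_rot: [-180.0, -0.0, -50.0]
contact_force: [0.6, -0.7, -0.6]
gripper_width: 0.003
```

arm_command([
  {"dp":[0.07,3.4,0],"dr":[0,0,-2.5]},
  {"dp":[0.07,3.4,0],"dr":[0,0,-2.5]},
  {"dp":[0.07,3.4,0],"dr":[0,0,-2.5]},
  {"dp":[0.07,3.4,0],"dr":[0,0,-2.5]},
  {"dp":[0.07,3.4,0],"dr":[0,0,-2.5]},
  {"dp":[0.07,3.4,0],"dr":[0,0,-2.5]},
  {"dp":[0.07,3.4,0],"dr":[0,0,-2.5]},
  {"dp":[0.07,3.4,0],"dr":[0,0,-2.5]},
  {"dp":[0.07,3.4,0],"dr":[0,0,-2.5]},
  {"dp":[0.07,3.4,0],"dr":[0,0,-2.5]},
  {"dp":[0.07,3.4,0],"dr":[0,0,-2.5]},
  {"dp":[0.07,3.4,0],"dr":[0,0,-2.5]},
  {"dp":[0.07,3.4,0],"dr":[0,0,-2.5]},
  {"dp":[0.07,3.4,0],"dr":[0,0,-2.5]},
  {"dp":[0.07,3.4,0],"dr":[0,0,-2.5]},
  {"dp":[0.07,3.4,0],"dr":[0,0,-2.5]},
])

```text
clock: 6.12
ee_pos: [0.449, 0.0172, 0.1099]
eef_rot: [-179.9, -0.1, -9.9]
contact_force: [1.9, 1.9, -0.3]
gripper_width: 0.002
```

```bash
cat >>h.py <<'E'
A=np.array([.5255,.0037]);T=np.array([.4865,.358])
def stat():
    p=sense()["ee_pos"][:2]-A; print("finger r,phi",np.hypot(*p).round(4),np.degrees(np.arctan2(p[1],p[0])).round(1),"target",np.degrees(np.arctan2(*(T-A)[::-1])).round(1))
    for n in("top","scene"):
        for c,s in blobs(masks(capture(n))[0],6):
            w=ray(n,c,.125);d=w-A
            if .09<np.hypot(*d)<.13: print(n,w.round(4),np.hypot(*d).round(4),"ang",np.degrees(np.arctan2(d[1],d[0])).round(1),s[4])
E
python3 -c "
from h import *
stat()"
```

```text
finger r,phi 0.0777 170.0 target 96.3
top [0.5756 0.0998] 0.1084 ang 62.5 53
scene [ 0.585  -0.0852] 0.107 ang -56.2 22
scene [0.5701 0.1036] 0.1094 ang 66.0 34
```

The stand is turning as predicted: the bars went from 33.6 to about 64 degrees, and the ball radius still measures 0.108. I'll continue.

arm_command([
  {"dp":[0.07,3.4,0],"dr":[0,0,-2.5]},
  {"dp":[0.07,3.4,0],"dr":[0,0,-2.5]},
  {"dp":[0.07,3.4,0],"dr":[0,0,-2.5]},
  {"dp":[0.07,3.4,0],"dr":[0,0,-2.5]},
  {"dp":[0.07,3.4,0],"dr":[0,0,-2.5]},
  {"dp":[0.07,3.4,0],"dr":[0,0,-2.5]},
  {"dp":[0.07,3.4,0],"dr":[0,0,-2.5]},
  {"dp":[0.07,3.4,0],"dr":[0,0,-2.5]},
  {"dp":[0.07,3.4,0],"dr":[0,0,-2.5]},
  {"dp":[0.07,3.4,0],"dr":[0,0,-2.5]},
  {"dp":[0.07,3.4,0],"dr":[0,0,-2.5]},
  {"dp":[0.07,3.4,0],"dr":[0,0,-2.5]},
  {"dp":[0.07,3.4,0],"dr":[0,0,-2.5]},
  {"dp":[0.07,3.4,0],"dr":[0,0,-2.5]},
  {"dp":[0.07,3.4,0],"dr":[0,0,-2.5]},
  {"dp":[0.07,3.4,0],"dr":[0,0,-2.5]},
  {"dp":[0.07,3.4,0],"dr":[0,0,-2.5]},
  {"dp":[0.07,3.4,0],"dr":[0,0,-2.5]},
  {"dp":[0.07,3.4,0],"dr":[0,0,-2.5]},
  {"dp":[0.07,3.4,0],"dr":[0,0,-2.5]},
])

```text
clock: 8.72
ee_pos: [0.4655, -0.0464, 0.1097]
eef_rot: [-180.0, -0.0, 40.1]
contact_force: [-1.1, 2.6, 1.5]
gripper_width: 0.001
```

arm_command([
  {"dp":[0.07,3.4,0],"dr":[0,0,-2.5]},
  {"dp":[0.07,3.4,0],"dr":[0,0,-2.5]},
  {"dp":[0.07,3.4,0],"dr":[0,0,-2.5]},
  {"dp":[0.07,3.4,0],"dr":[0,0,-2.5]},
  {"dp":[0.07,3.4,0],"dr":[0,0,-2.5]},
  {"dp":[0.07,3.4,0],"dr":[0,0,-2.5]},
  {"dp":[0.07,3.4,0],"dr":[0,0,-2.5]},
  {"dp":[0.07,3.4,0],"dr":[0,0,-2.5]},
  {"dp":[0.07,3.4,0],"dr":[0,0,-2.5]},
  {"dp":[0.07,3.4,0],"dr":[0,0,-2.5]},
  {"dp":[0.07,3.4,0],"dr":[0,0,-2.5]},
  {"dp":[0.07,3.4,0],"dr":[0,0,-2.5]},
  {"dp":[0,0,0],"dr":[0,0,0]},
])

```text
clock: 10.35
ee_pos: [0.4986, -0.0698, 0.1095]
eef_rot: [180.0, 0.0, 70.0]
contact_force: [-0.4, 0.0, -0.3]
gripper_width: -0.0
```

```bash
python3 -c "
from h import *
stat()"
```

```text
finger r,phi 0.0783 -110.1 target 96.3
top [0.6276 0.0447] 0.11 ang 21.9 47
top [0.4408 0.0679] 0.1063 ang 142.8 55
scene [ 0.5048 -0.1073] 0.113 ang -100.6 6
scene [ 0.5157 -0.1037] 0.1079 ang -95.2 9
scene [0.4372 0.0716] 0.1114 ang 142.4 24
scene [0.6231 0.0481] 0.1072 ang 24.5 21
```

arm_command([
  {"dp":[0.07,3.4,0],"dr":[0,0,-2.5]},
  {"dp":[0.07,3.4,0],"dr":[0,0,-2.5]},
  {"dp":[0.07,3.4,0],"dr":[0,0,-2.5]},
  {"dp":[0.07,3.4,0],"dr":[0,0,-2.5]},
  {"dp":[0.05,2.4,0],"dr":[0,0,-1.8]},
  {"dp":[0.02,1.4,0],"dr":[0,0,-1]},
  {"dp":[0,0,0],"dr":[0,0,0]},
  {"dp":[0,0,0],"dr":[0,0,0]},
])

```text
clock: 11.45
ee_pos: [0.5154, -0.0739, 0.1093]
eef_rot: [180.0, 0.0, 82.8]
contact_force: [-1.0, -0.4, -0.0]
gripper_width: 0.001
```

```bash
python3 -c "
from h import *
stat()
cv2.imwrite('pics/t2.png',capture('top')[:,:,::-1])"
```

```text
finger r,phi 0.0783 -97.4 target 96.3
top [0.6163 0.0652] 0.1097 ang 34.1 51
top [0.4288 0.0474] 0.1061 ang 155.7 55
scene [0.4253 0.0526] 0.1115 ang 154.0 15
scene [ 0.5385 -0.1046] 0.109 ang -83.2 14
scene [0.6124 0.0679] 0.1081 ang 36.5 19
```

View pics/t2.png

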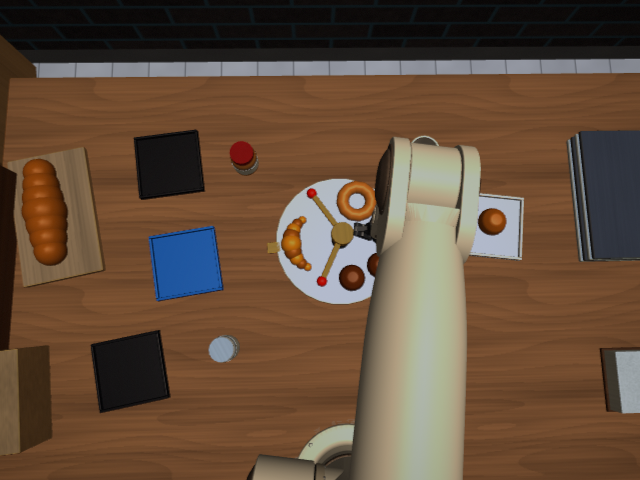

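The tab is at (272,247) and points at the tray at (186,263). The measured heading is about 95 degrees against a target of 96.3, well within the 6 degrees allowed. I'll back off and lift clear.

arm_command([
  {"dp":[0,-5,0],"dr":[0,0,0]},
  {"dp":[0,-8,0],"dr":[0,0,0]},
  {"dp":[0,-5,0],"dr":[0,0,0]},
  {"dp":[0,0,-15],"dr":[0,0,0]},
  {"dp":[0,0,-25],"dr":[0,0,0]},
  {"dp":[0,0,-25],"dr":[0,0,0]},
  {"dp":[0,0,-25],"dr":[0,0,0]},
  {"dp":[0,0,-25],"dr":[0,0,0]},
  {"dp":[0,0,-15],"dr":[0,0,0]},
  {"dp":[-30,0,0],"dr":[0,0,0]},
  {"dp":[-40,0,0],"dr":[0,0,0]},
  {"dp":[-40,0,0],"dr":[0,0,0]},
  {"dp":[-40,0,0],"dr":[0,0,0]},
  {"dp":[-40,0,0],"dr":[0,0,0]},
  {"dp":[-30,0,0],"dr":[0,0,0]},
  {"dp":[0,0,0],"dr":[0,0,0]},
  {"dp":[0,0,0],"dr":[0,0,0]},
])

```text
clock: 13.72
ee_pos: [0.4701, -0.2895, 0.2393]
eef_rot: [-180.0, -0.0, 82.8]
contact_force: [0.2, -0.0, 0.1]
gripper_width: 0.002
```

```bash
python3 -c "
from h import *
stat(); print(sense()['joint_velocities'].round(2))
cv2.imwrite('pics/t3.png',capture('top')[:,:,::-1]);stat()"
```

```text
finger r,phi 0.2984 -100.7 target 96.3
top [0.616  0.0655] 0.1095 ang 34.3 52
top [ 0.5372 -0.1056] 0.1099 ang -83.9 48
top [0.4289 0.0477] 0.1062 ang 155.5 57
scene [0.4249 0.0528] 0.1119 ang 154.0 15
scene [ 0.5358 -0.1039] 0.1081 ang -84.5 19
scene [0.6128 0.0684] 0.1087 ang 36.5 21
[ 0.2  -0.16 -0.15 -0.11  0.01 -0.15]
finger r,phi 0.298 -100.7 target 96.3
top [0.6161 0.0654] 0.1096 ang 34.3 53
top [ 0.5373 -0.1055] 0.1099 ang -83.9 47
top [0.4289 0.0477] 0.1062 ang 155.5 57
scene [0.4244 0.052 ] 0.112 ang 154.4 17
scene [ 0.5281 -0.1073] 0.1111 ang -88.6 7
scene [ 0.5387 -0.1034] 0.108 ang -83.0 12
scene [0.612  0.0683] 0.108 ang 36.8 19
```

View pics/t3.png

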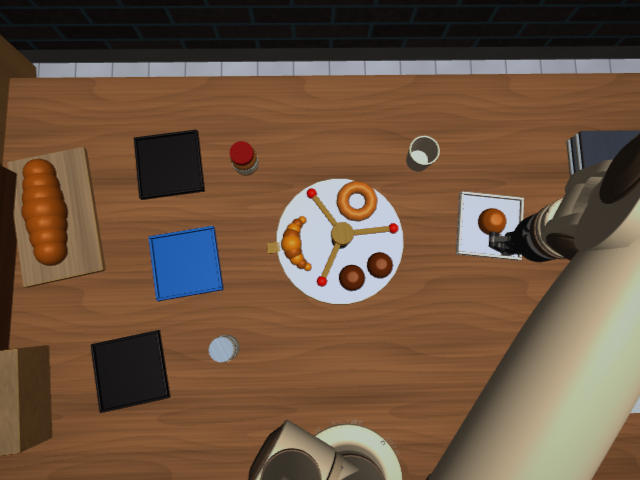

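The stand is at rest at about 95.4 degrees. The bystanders look unmoved: jar (243,157), cup (423,152), tin (223,349), roll (492,222). The tool is clear at z = 0.239.

```bash
python3 -c "
from cell import *
print(close_job())"
```

```text
the job is handed in; nothing more can be done
None
```

I turned the stand about 122° anticlockwise by pushing one brass bar with the closed fingers at roughly 0.35 rad/s. I then backed off, lifted clear and handed the job in at about 14 s of the 45 s allowed.

- **Heading:** the last checks put the croissant at about 95.3° from the top camera and 95.6° from the scene camera. The tray's centre is at 96.3°, so the line passes about 6 mm from it, against the 35 mm allowed. Single-bar readings differed by up to about 3° because of calibration.
- **Stand at rest:** readings from two sets of pictures taken moments apart agreed. The exception was one red ball that showed up as two blobs in the scene camera.
- **Forces:** readings taken at the end of each move stayed at a few newtons at most.
- **Bystanders:** the jar, cup, tin, roll and trays looked unmoved in the last top view. I judged this by eye against the first picture and did not measure it.
- **Verdict:** the hand-in reports none, so I have no confirmation beyond these checks. No check failed.

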